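Unclip the ring holder from its tilted bench dock

ROBOT

A 7-joint arm with a two-finger parallel gripper is mounted at the origin on the work surface. World frame = base frame: x ahead of the robot, y to its left, z up, the work surface at z = 0. Lengths are in mm, angles in rad, forces in N, time in s.
With the tool pointing down it reaches from about 400 to 850 mm from the base axis. Payload 4.5 kg.
Tool frame: the origin (TCP) lies midway between the tips of the shut fingers; the grasp point (between the pads) lies 19 mm behind it; z points along the fingers, y is the line along which they close (so a half turn about z gives the same grasp; the last joint's range is limited). The gripper opens to 88 mm and grips with 3 to 60 N. Pads are 18 mm wide; open, the fingers measure 123 mm over their backs; the gripper's body (75 mm by 187 mm) begins 45 mm behind the grasp point.
Start: joints at [-1.145, 0.689, -0.195, 1.565, 0.157, 0.902, -0.215], TCP at [238.641, 577.671, 238.743] pointing down, gripper open.
Joint ranges: [-3.01, 3.01], [-0.46, 2.08], [-1.47, 1.51], [0.13, 2.56], [-1, 4.14], [0.04, 2.09], [-2.66, 2.66]. Speed limits (rad/s): [2.57, 2.57, 3.14, 3.14, 3.14, 3.14, 3.14].

INTERFACE

Orientations are given as a rotation vector (axis times angle).
In Python, from rig import arm, optics, job gives the robot as it stands.
- The arm moves only by the tool carry_out, never from a script. Its arguments are lists of equal length, an entry for each row: "turn": the turn, a rotation vector about the world's x, y, z each as a share of 0.12 rad, from -1 to 1, a list of three; "delta_pos": the shift along the world's x, y, z each as a share of 0.75 m, from -1 to 1, a list of three; "hand": the gripper's target within -1 to 1 (fully open at 1, half-way at 0, shut at -1). A call has 1 to 5 rows; each row shifts and turns the commanded pose from where the row before left it; what a row does not reach is not made up. A row lasts 1/12 s, in which the tool goes at most 41.7 mm and 7.16 degrees, less where a joint would pass 70% of its speed; a pose out of reach is approached as far as the arm can. A call with a number of a shift or a turn outside -1 to 1 is refused whole. A call with a gripper value outside its range is refused whole. The fingers move at their own pace and stop on an object; the grip force is fixed at half the most. Time passes only in rows, so rows that do not move let the fingers close. It gives the time, the measured TCP pose, the force, the opening and the grip force at its end, in the units of the state.
- arm.sense(): the state, without advancing time (a new reading comes with each control period).
- optics.snapshot(name): name is "scene" or "top" or "wrist"; returns the picture (400x640x3 uint8, red, green, blue); there is no depth.
- optics.camera_model(name): a dict with "fovy" (degrees; the focal length in pixels is half the picture's height over the tangent of half this angle, whatever the lens; pixels are square), "cx", "cy" (the principal point, pixels), "dist" ([k1, k2, p1, p2, k3] as OpenCV has them; the pictures are not rectified), "position" and "attitude" of the camera in the world. Camera axes: x right, y down, z forward; pixel columns grow to the right and rows downward; lengths in mm; the calibration is good to about 2 mm. A picture is of the moment at which its call begins: read the wrist's pose just before it. camera_model takes no time and is no camera call; for the wrist camera it gives the pose at the moment of the call.
- job.finish_job(): hands the job in; it is judged then, once.
The state is a dict: "clock": time; "qpos": joint angles; "qd": joint speeds; "effort": joint torques, N m; "eef_pos": TCP position; "tcp_rot": TCP orientation; "wrist_force": force on the tool from outside, world axes, zero at the start; "ft_torque": the same for the moment, N m; "grip_width": finger opening in mm; "grasp_force": force on a finger pad.
Only numpy, scipy, OpenCV 4.12 (cv2) and the standard library are available. Lean on these libraries where they do the work, as an engineer would, in place of code of your own. Each camera call takes 0.05 s, during which the arm holds its last target. There are 200 camera calls.

TASK

Swing the red-handled hold-down lever fully back off the ring holder, then pinch the holder's two orange side buttons together to unlatch it, draw it out of the leaning dock along its lean and stand it gently upright in the middle of the steel bench block, ring side up. Let go of it, leave the lever standing open, do not drop the holder or touch it down on the bench top, and do not shift or tip the bottle, the jar, the ring cone or the white dish.

Things in the scene. Friction and masses are not known exactly. Their poses are not given: they have to be found in the camera images.
- dock: fixed grey dock; steel base plate 120 x 90 x 12 mm from x = -48 to 72. Origin on the bench under the well floor's centre; z up, +x to its back, y across. Well and lever lean 30 deg to the front (-x): the holder is drawn out along (-0.5, 0, 0.866). The well takes the holder's lowest 26 mm with 1.2 mm play; outside 69 x 64 (y) mm. Two ears (32 mm across) behind it carry the hinge
- dock_seat (a point): centre of the well's floor, 50 mm above the bench; its z axis is the leaning draw-out axis, its x axis runs up and back, its y axis is the dock's y. The seated holder's frame coincides with it; the well's rim is at z = 26 mm
- lever_hinge (a point): hinge of the lever, on the dock: at x = 58, y = 0, z = 77 mm in the frame of point dock_seat; the hinge axis is the dock's y
- lever (a joint): hold-down lever's angle, rad: 0 = shut, its arm lying forward over the holder's top, blocking it; grows as it swings up and over to the back (positive about the dock's y), stop at 2.3 (fully back is 1.8 or more). Stiff hinge (0.09 N m): it stays where it is left
- lever_grip (a point): centre of the lever's red grip, a post 14 x 14 mm, 30 mm long, standing up from the arm's end; at angle 0 it is at x = -53, y = 0, z = 36 mm from the hinge in dock_seat's axes, 64 mm from the hinge axis, and 43 mm above the holder's top along the lean. Pinch it across y: it can turn between the fingers as they follow the arc
- holder: loose aluminium ring holder, about 0.28 kg, block 50 (x) x 32 (y) x 70 mm (z) with a flat foot; on its top, towards -x, a 6 mm brass seat with a gold ring standing to 92 mm above the foot. Origin at the centre of the foot, z towards the ring. Latched in the dock at the start; it lifts only about 2 mm until both buttons are pressed in
- holder_pinch (a point): point midway between the two buttons, 54 mm above the holder's foot on its axis
- btn_left (a joint): orange button on the holder's +y side, m: 0 = out, 0.0055 = fully in (towards -y), spring 2.7 to 5.8 N. Face 20 (x) x 18 mm (z), 54 mm above the foot. The buttons' outer faces are 48 mm apart when out, 37 mm fully in. Each moves a nose that catches under the well's rim, free once the button is in by about 4.5 mm
- btn_right (a joint): the same button on the holder's -y side, moving towards +y
- bench_block: fixed steel bench block 100 x 100 x 20 mm. Origin at the centre of its underside
- block_top (a point): centre of the bench block's top face, 20 mm above the bench
- bottle: bystander: tall amber bottle, 62 mm across, 190 mm tall, loose; origin at the centre of its underside
- jar: bystander: blue jar with a steel cap, 68 mm across, 70 mm tall, loose; origin at the centre of its underside
- ring_cone: bystander: dark wooden ring cone, foot 60 mm across, 84 mm tall, loose; origin at the centre of its underside
- dish: bystander: white ceramic dish, 90 mm across, 32 mm tall, loose; origin at the centre of its underside
Not all that is in view belongs to the job. What is shaped like the holder but green, pink or purple is not meant.

How it is judged (in metres and radians):
On the way, in this order (a step that is already met when the one before it is completed fails the run):
1. the lever is swung fully back (1.8 rad or more) while the holder is still in the dock (value of joint lever above 1.8 rad and z of holder in the frame of dock_seat below 0.006 m and distance between holder and dock_seat below 0.008 m), for 0.2 s.
2. both buttons are pinched in (4.5 mm or more) with the holder still in the dock (value of joint each of btn_left, btn_right above 0.0045 m and distance between holder and dock_seat below 0.01 m and value of joint lever above 1.5 rad), for 0.1 s.
3. the holder is drawn out of the well along its lean, still held by its buttons (z of holder in the frame of dock_seat above 0.028 m and distance between holder and dock_seat below 0.09 m and value of joint each of btn_left, btn_right above 0.003 m).
At the end, for the whole second after the job is handed in: The holder stands still, upright (within 0.08 rad), ring up, flat on the steel block, within 20 mm of its centre; both buttons are out (under 1.5 mm), the lever is open (over 1.5 rad); bottle, jar, ring cone and dish are upright (0.2 rad) and within 20 mm of their starts (horizontal distance between holder and block_top below 0.02 m and z of holder in the frame of block_top between -0.004 and 0.004 m and angle between holder's own z axis and vertical below 0.08 rad and linear speed of holder below 0.02 m/s and value of joint each of btn_left, btn_right below 0.0015 m and value of joint lever above 1.5 rad and distance of each of bottle, jar, ring_cone, dish from where it was at the start of the episode below 0.02 m and angle between each of bottle, jar, ring_cone, dish's own z axis and vertical below 0.2 rad); the robot touches nothing.
It fails at once if the bottle, jar, ring cone or dish is shifted or tipped (distance of any of bottle, jar, ring_cone, dish from where it was at the start of the episode above 0.02 m or angle between any of bottle, jar, ring_cone, dish's own z axis and vertical above 0.2 rad).
It fails at once if the holder touches the bench top (contact force between holder and table above 0.5 N).
It fails at once if the holder is dropped or banged on the block (over 0.35 m/s just above it, or over 45 N) (contact force between holder and bench_block above 45 N or (linear speed of holder above 0.35 m/s and horizontal distance between holder and block_top below 0.06 m and z of holder in the frame of block_top below 0.02 m)).
It also fails if it takes over 64 s, if anything falls off the work surface, if the arm or the gripper's body presses on something with over 40 N, if the wrist force passes 120 N, or if a joint passes its speed limit or range.

## Working session

There is one attempt and no reset: what is moved stays moved. The work goes in short steps, Python scripts to look and compute and a tool call to move; the robot and the scene stay as the last step left them, time stands still between calls to the robot, and variables do not carry over. Pictures are saved under pics/ and viewed, at most 10 in all, crops included, and the job is handed in when it is done.

Besides the shell and the picture viewer there is one more tool, called after "Emit:" by a JSON object that holds its "method" and its "body". carry_out: Moves the arm, as the interface text tells. Its arguments: {"type":"object","properties":{"turn":{"type":"array","items":{"type":"array","items":{"type":"number"}}},"delta_pos":{"type":"array","items":{"type":"array","items":{"type":"number"}}},"hand":{"type":"array","items":{"type":"number"}}},"required":["turn","delta_pos","hand"]}

```bash
ls; mkdir -p pics
python3 - <<'E'
from rig import arm, optics, job
import cv2,numpy as np
s=arm.sense()
print({k:np.round(v,3).tolist() for k,v in s.items()})
for n in("scene","top"):
    cv2.imwrite(f"pics/{n}0.png",optics.snapshot(n)[:,:,::-1]); print(n,optics.camera_model(n))
E
```

```text
pics
{'clock': 0.0, 'qpos': [-1.145, 0.69, -0.194, 1.566, 0.157, 0.902, -0.215], 'qd': [0.001, -0.001, 0.001, -0.0, -0.001, -0.001, 0.001], 'effort': [-0.001, -52.756, -1.267, -15.343, -0.053, 0.006, 0.0], 'eef_pos': [238.482, 577.042, 237.934], 'tcp_rot': [-0.611, -3.081, 0.003], 'wrist_force': [0.408, 0.596, -0.252], 'ft_torque': [-0.041, -0.027, 0.039], 'grasp_force': 0.0, 'grip_width': 88.045}
scene {'fovy': 47.90546815818021, 'cx': 311.01607921788604, 'cy': 199.31441110109134, 'dist': array([-0.06229484,  0.        ,  0.        ,  0.        ,  0.        ]), 'position': array([935.71522104, 555.16337428, 714.91969394]), 'attitude': array([-0.74716756, -2.59852968,  1.12602684])}
top {'fovy': 55.5979971123985, 'cx': 320.0659068470757, 'cy': 203.48970521197876, 'dist': array([-0.0331608,  0.       ,  0.       ,  0.       ,  0.       ]), 'position': array([506.36110033,  -1.5520878 , 875.36263505]), 'attitude': array([-2.13436651,  2.1738647 , -0.13406741])}
```

View pics/scene0.png

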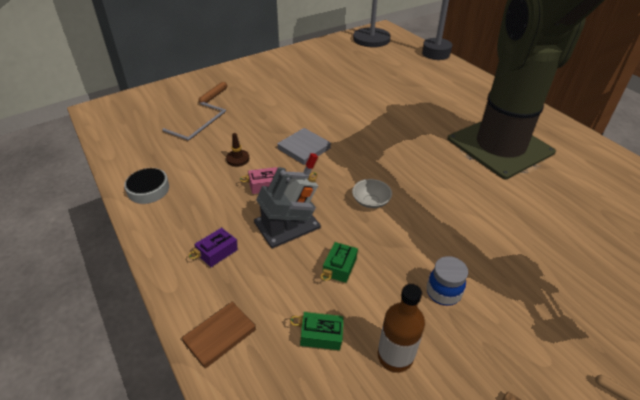

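View pics/top0.png

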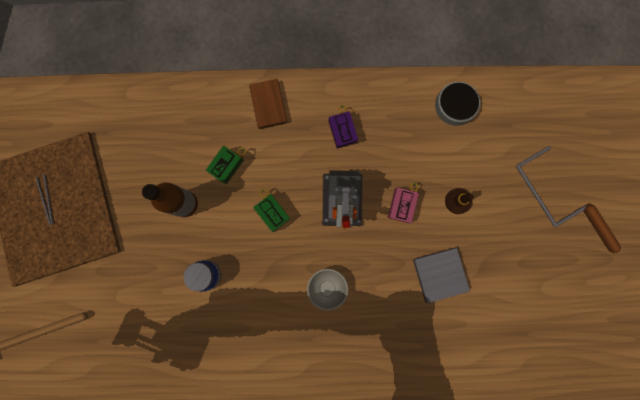

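Top view: the dock is at about (343,200) with its red grip at (346,222), so it leans towards the robot. The block is at (442,275), the dish at (328,290), the cone at (459,200) and the pink decoy at (404,205). Next I'll zoom for corner pixels.

Run:
```python
import cv2,numpy as np
a=cv2.imread("pics/top0.png");b=cv2.imread("pics/scene0.png")
f=lambda im,x,y,w,h:cv2.resize(im[y:y+h,x:x+w],(400,600 if h*400//w>500 else 300),interpolation=cv2.INTER_CUBIC)
o=np.vstack([np.hstack([f(a,303,160,80,60),f(a,400,240,80,60)]),np.hstack([f(a,313,185,60,45),f(b,245,155,88,66+0)])])
for i in range(0,800,50): cv2.line(o,(i,0),(i,4),(0,255,255),1)
o=np.clip(o.astype(int)*1.6,0,255).astype(np.uint8)
cv2.imwrite("pics/crop1.png",o)
```

```text
(no output)
```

View pics/crop1.png

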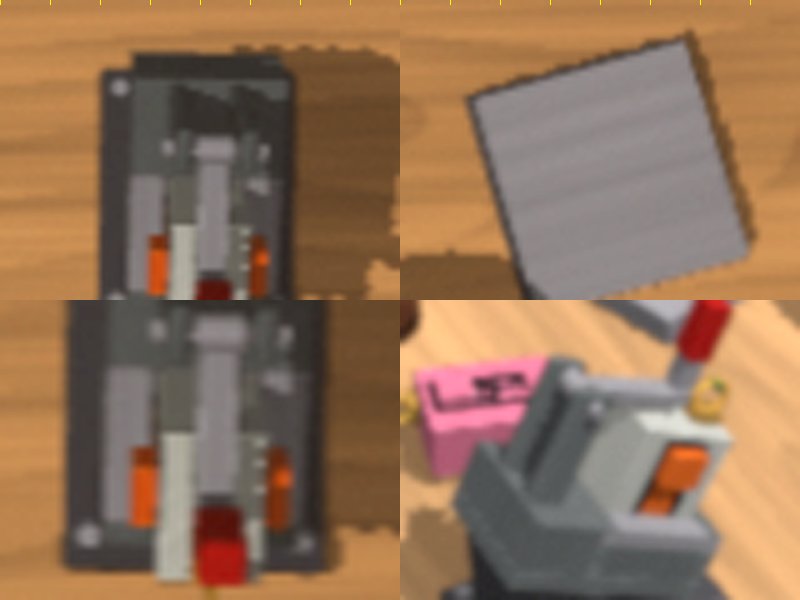

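The zoom gives plate corners at about (323.6,174), (361.6,174.4), (322.9,225.2) and (361.9,225.5). Block corners are at (413.8,259.6), (458,247) and (470.4,288.6). The lever is shut and the grip tip is near (346,222).

```bash
cat > h.py <<'E'
from rig import arm, optics, job
import cv2,numpy as np
from scipy.spatial.transform import Rotation as R
from scipy.optimize import least_squares
def K(m):
    f=200/np.tan(np.radians(m["fovy"]/2)); return np.array([[f,0,m["cx"]],[0,f,m["cy"]],[0,0,1]])
def proj(m,P):
    A=R.from_rotvec(m["attitude"]).inv(); r=A.as_rotvec(); t=-A.apply(m["position"])
    return cv2.projectPoints(np.array(P,float).reshape(-1,1,3),r,t,K(m),np.array(m["dist"]))[0][:,0]
def unproj(m,uv,z):
    d=cv2.undistortPoints(np.array(uv,float).reshape(-1,1,2),K(m),np.array(m["dist"]))[:,0]
    d=R.from_rotvec(m["attitude"]).apply(np.c_[d,np.ones(len(d))]); p=np.array(m["position"])
    return p+d*((z-p[2])/d[:,2])[:,None]
def dockT(v): # x,y,yaw -> seat R,p
    Rz=R.from_euler("z",v[2]); return Rz*R.from_euler("y",-np.pi/6), np.array([v[0],v[1],50.])
def seat(v,P):
    r,p=dockT(v); return p+r.apply(P)
E
python3 - <<'E'
from h import *
m=optics.camera_model("top")
c=unproj(m,[(323.6,174),(361.6,174.4),(322.9,225.2),(361.9,225.5)],12)
print(c.round(1))
L=np.array([[72,45,12],[72,-45,12],[-48,45,12],[-48,-45,12.]])
f=lambda v:((R.from_euler("z",v[2]).apply(L)+[v[0],v[1],0]-c)[:,:2]).ravel()
s=least_squares(f,[500,0,0]);v=s.x;print("dock",v,s.fun.round(1))
q=unproj(m,[(413.8,259.6),(458,247),(470.4,288.6),(426.2,301.2)],20);print("block",q.round(1),q.mean(0))
g=seat(v,[[5,0,113]])
ring=seat(v,[[-15,0,85]]);bt=seat(v,[[0,24,54],[0,-24,54]])
for n in("top","scene"): print(n,proj(optics.camera_model(n),np.r_[g,seat(v,[[5,0,128]]),ring,bt]).round(1))
print(g,ring,bt)
for n,uv,z in(("dish",(328,290),20),("cone",(459,201),20),("pink",(404,205),25)):print(n,unproj(m,[uv],z))
E
```

```text
[[685.7  -9.4  12. ]
 [683.1 -97.4  12. ]
 [566.9  -5.5  12. ]
 [564.6 -94.3  12. ]]
dock [ 6.13068308e+02 -5.13007306e+01 -2.88811790e-02] [ 0.7  1.   0.7 -0.9 -0.5  0.6 -0.8 -0.6]
block [[ 485.6 -207.1   20. ]
 [ 511.5 -308.2   20. ]
 [ 419.1 -330.4   20. ]
 [ 394.  -230.4   20. ]] [ 452.55651491 -269.01322043   20.        ]
top [[346.3 222.8]
 [346.8 226.3]
 [345.2 225.8]
 [333.  212.5]
 [356.3 212.8]]
scene [[312.  161.3]
 [315.2 155. ]
 [313.5 173.8]
 [307.5 192.2]
 [296.1 179. ]]
[[560.92019139 -49.79421259 150.36087063]] [[557.60106807 -49.69832573 116.11215932]] [[586.77261966 -26.53105592  96.7653718 ]
 [585.38651578 -74.51103837  96.7653718 ]]
dish [[422.63528998 -14.02204204  20.        ]]
cone [[ 615.70871943 -317.03891565   20.        ]]
pink [[ 608.26917169 -189.59576679   25.        ]]
```

```bash
cat >> h.py <<'E'
V=np.array([613.07,-51.3,-0.0289]); BLK=np.array([452.6,-269.0,20.])
def Rtool(v=V): # tool z = -seat z, tool y=+dock y
    r,_=dockT(v); return r*R.from_matrix(np.array([[-1,0,0],[0,1,0],[0,0,-1.]]))
def to(p,Rt=None,n=5):
    s=arm.sense(); d=np.array(p)-s["eef_pos"]; print("at",s["eef_pos"].round(1),"go mm",d.round(1),"share",(d/750).round(4),"len",np.linalg.norm(d).round(1))
    if Rt is not None:
        w=(Rt*R.from_rotvec(s["tcp_rot"]).inv()).as_rotvec(); print("turn share",(w/.12).round(3),"deg",np.degrees(np.linalg.norm(w)).round(2))
def lev(a,top=4):
    x,z=-53,36+top; return seat(V,[58+x*np.cos(a)+z*np.sin(a),0,77-x*np.sin(a)+z*np.cos(a)])
E
python3 - <<'E'
from h import *
off=19*Rtool().apply([0,0,1])
to(seat(V,[5,0,158]),Rtool())
P=np.array([lev(a) for a in np.arange(0,2.2,.15)])+off
print(P[0],P[-1]);print((np.diff(P,axis=0)/750).round(4).tolist())
E
```

```text
at [238.5 577.1 238. ] go mm [ 299.9 -626.2  -48.7] share [ 0.3999 -0.835  -0.0649] len 696.1
turn share [-0.903 -4.292  2.958] deg 36.37
[568.41878008 -50.00922037 137.37048957] [674.5702114 -53.0778511 182.0044462]
[[0.0026, -0.0001, 0.013], [0.0045, -0.0001, 0.0125], [0.0063, -0.0002, 0.0117], [0.008, -0.0002, 0.0106], [0.0095, -0.0003, 0.0093], [0.0108, -0.0003, 0.0077], [0.0118, -0.0003, 0.006], [0.0126, -0.0004, 0.0042], [0.0131, -0.0004, 0.0023], [0.0133, -0.0004, 0.0003], [0.0132, -0.0004, -0.0017], [0.0128, -0.0004, -0.0036], [0.0121, -0.0003, -0.0055], [0.0111, -0.0003, -0.0072]]
```

Emit:
{"method": "carry_out", "body": {"turn": [[0,0,0],[0,0,0],[0,0,0],[0,0,0],[0,0,0]], "delta_pos": [[0.02,-0.042,0],[0.02,-0.042,0],[0.02,-0.042,0],[0.02,-0.042,0],[0.02,-0.042,0]], "hand": [1,1,1,1,1]}}

```text
clock: 0.52
eef_pos: [314.0, 418.4, 238.5]
tcp_rot: [-0.611, -3.082, 0.001]
wrist_force: [0.6, -0.4, 0.2]
grip_width: 87.9
grasp_force: 0.0
```

Emit:
{"method": "carry_out", "body": {"turn": [[0,0,0],[0,0,0],[0,0,0],[0,0,0],[0,0,0]], "delta_pos": [[0.02,-0.042,0],[0.02,-0.042,0],[0.02,-0.042,0],[0.02,-0.042,0],[0.02,-0.042,0]], "hand": [1,1,1,1,1]}}

```text
clock: 0.93
eef_pos: [388.9, 260.9, 238.6]
tcp_rot: [-0.611, -3.081, 0.001]
wrist_force: [-0.2, -0.1, -0.5]
grip_width: 88.4
grasp_force: 0.0
```

Emit:
{"method": "carry_out", "body": {"turn": [[-0.15,-0.715,0.493],[-0.15,-0.715,0.493],[-0.15,-0.715,0.493],[-0.15,-0.715,0.493],[-0.15,-0.715,0.493]], "delta_pos": [[0.02,-0.042,0],[0.02,-0.042,0],[0.02,-0.042,0],[0.02,-0.042,0],[0.02,-0.042,0]], "hand": [1,1,1,1,1]}}

```text
clock: 1.35
eef_pos: [449.8, 122.6, 238.5]
tcp_rot: [0.23, 2.776, -0.039]
wrist_force: [-0.9, -0.2, 0.5]
grip_width: 88.4
grasp_force: 0.0
```

Run:
```python
from h import *
to(seat(V,[5,0,158]),Rtool())
```

```text
at [449.8 122.6 238.5] go mm [  88.6 -171.8  -49.2] share [ 0.1182 -0.229  -0.0656] len 199.4
turn share [-0.15  -1.378  1.129] deg 12.29
```

Emit:
{"method": "carry_out", "body": {"turn": [[-0.03,-0.27,0.22],[-0.03,-0.27,0.22],[-0.03,-0.28,0.23],[-0.03,-0.28,0.23],[-0.03,-0.28,0.23]], "delta_pos": [[0.0236,-0.046,-0.013],[0.0236,-0.046,-0.013],[0.0236,-0.046,-0.013],[0.0236,-0.046,-0.013],[0.0236,-0.046,-0.013]], "hand": [1,1,1,1,1]}}

```text
clock: 1.77
eef_pos: [483.7, 61.5, 219.9]
tcp_rot: [0.149, 2.727, -0.062]
wrist_force: [0.5, -0.3, -0.3]
grip_width: 87.9
grasp_force: 0.0
```

Run:
```python
from h import *
m=optics.camera_model("wrist")
cv2.imwrite("pics/w1.png",optics.snapshot("wrist")[:,:,::-1])
print(proj(m,np.r_[seat(V,[[5,0,128],[5,0,98],[-15,0,92],[0,24,54],[0,-24,54]])]).round(1), m)
to(seat(V,[5,0,158]),Rtool())
```

```text
[[214.5 259.2]
 [227.  248.3]
 [226.9 228.2]
 [260.6 230.9]
 [221.7 232.5]] {'fovy': 71.00868607150227, 'cx': 322.47717234076396, 'cy': 201.28120265843938, 'dist': array([-0.04985055,  0.        ,  0.        ,  0.        ,  0.        ]), 'position': array([357.31210108,  78.43723877, 324.83715333]), 'attitude': array([1.88895243, 1.6968048 , 0.59822892])}
at [484.6  55.5 219.4] go mm [  53.8 -104.6  -30.1] share [ 0.0718 -0.1395 -0.0401] len 121.4
turn share [ 0.156 -0.929  0.761] deg 8.32
```

View pics/w1.png

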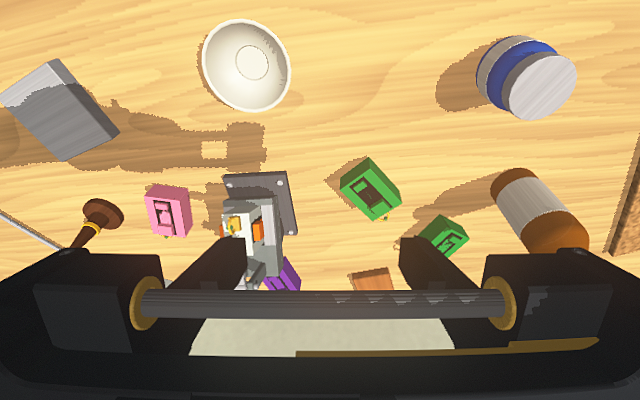

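The wrist view shows the dock at about (255,220), with its buttons and ring where I predicted them. The last move was speed-limited, so I'll check the joints.

Emit:
{"method": "carry_out", "body": {"turn": [[0,0,0],[0,0,0],[0,-0.2,0.2],[0,-0.2,0.2],[0.05,-0.2,0.2]], "delta_pos": [[0.014,-0.028,-0.004],[0.014,-0.028,-0.004],[0.014,-0.028,-0.004],[0.014,-0.028,-0.004],[0.014,-0.026,-0.004]], "hand": [1,1,1,1,1]}}

```text
clock: 2.23
eef_pos: [536.3, -43.1, 205.0]
tcp_rot: [0.055, 2.657, -0.028]
wrist_force: [0.4, -0.2, 0.1]
grip_width: 88.2
grasp_force: 0.0
```

Run:
```python
from h import *
s=arm.sense();print(s["qpos"].round(3),s["qd"].round(2))
to(seat(V,[5,0,158]),Rtool())
```

```text
[ 0.182  0.56  -0.326  2.32   2.298  0.305 -0.79 ] [ 1.34  0.29 -0.87 -0.1   1.21  0.27 -0.18]
at [536.3 -43.1 205. ] go mm [  2.1  -6.  -15.6] share [ 0.0028 -0.008  -0.0208] len 16.9
turn share [ 0.073 -0.334  0.129] deg 2.51
```

Emit:
{"method": "carry_out", "body": {"turn": [[0,-0.1,0.05],[0,-0.1,0.05],[0.05,-0.1,0.03],[0,0,0],[0,0,0]], "delta_pos": [[0.0015,-0.003,-0.006],[0.001,-0.003,-0.006],[0,-0.002,-0.006],[0,0,-0.003],[0,0,0]], "hand": [1,1,1,1,1]}}

```text
clock: 2.65
eef_pos: [537.1, -48.8, 188.4]
tcp_rot: [0.04, 2.625, -0.015]
wrist_force: [0.3, -0.3, 0.3]
grip_width: 88.1
grasp_force: 0.0
```

Run:
```python
from h import *
s=arm.sense();print(s["qpos"].round(3),s["qd"].round(2))
to(seat(V,[5,0,98]),Rtool())
m=optics.camera_model("wrist")
im=optics.snapshot("wrist")[:,:,::-1].copy()
for p in proj(m,np.r_[seat(V,[[5,0,128],[5,0,98],[-15,0,92],[0,24,54],[0,-24,54]])]): cv2.drawMarker(im,tuple(int(round(c)) for c in p),(255,0,255),0,7)
cv2.imwrite("pics/w2.png",cv2.resize(im[150:330,190:430],(800,600)))
```

```text
[ 0.277  0.621 -0.444  2.359  2.404  0.427 -0.858] [-0.02 -0.02  0.01 -0.01  0.   -0.01  0.  ]
at [537.1 -48.8 188.4] go mm [ 31.3  -1.2 -51.1] share [ 0.0417 -0.0016 -0.0681] len 59.9
turn share [ 0.024 -0.063  0.017] deg 0.48
```

View pics/w2.png

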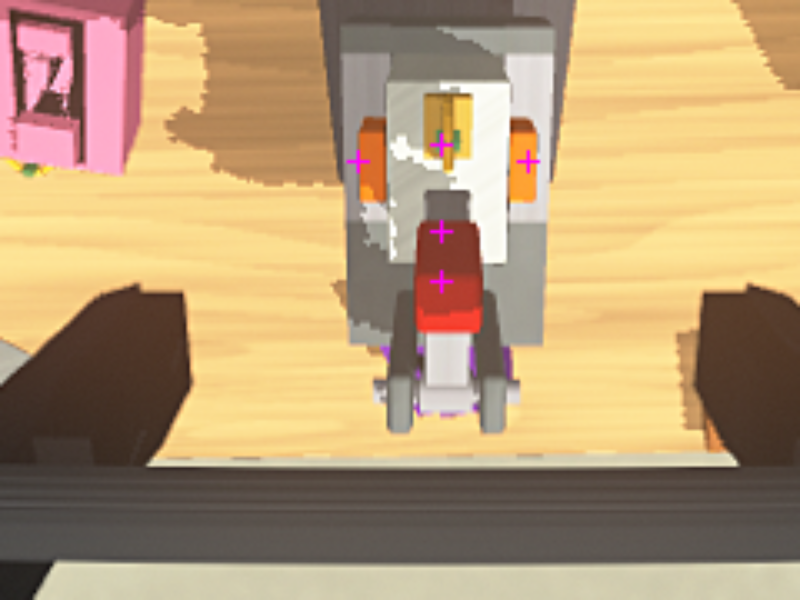

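The post's top face centres on zoom (449,315), against a predicted (442,282). The buttons centre on column 448 against 443. So y is about 1.5–2 mm off and the post sits further back than predicted. I'll triangulate it.

Run:
```python
from h import *
mw=optics.camera_model("wrist");mt=optics.camera_model("top");ms=optics.camera_model("scene")
f=lambda p:np.r_[proj(mw,[p])[0]-(324.7,244.5),proj(mt,[p])[0]-(346.2,224.3)]
s=least_squares(f,[565,-49,165]);p=s.x;print(p,s.fun)
r,_=dockT(V);print("seat",r.inv().apply(p-[V[0],V[1],50]), "scene",proj(ms,[p]))
# buttons from wrist at known seat plane: fit seat x,y shift
o=[(371,160),(524,160)]
q=lambda d:(proj(mw,seat(V,[[d[0],24+d[1]-3,54],[d[0],-24+d[1]+3,54]]))-np.array([(524/3.333+190,198),(371/3.333+190,198)])).ravel()
s=least_squares(q,[0,0]);print(s.x,s.fun)
```

```text
[556.67606757 -47.47352458 170.36770712] [-0.13127274  0.01089945 -0.36177349  0.01743313]
seat [ 11.26991306   2.19531979 132.48196888] scene [[314.41786362 153.28755766]]
[0.51335765 2.12417411] [-0.44255625 -0.0054481   0.44303485 -0.0150978 ]
```

```bash
sed -i 's/-51.3,/-49.2,/' h.py
python3 - <<'E'
from h import *
off=19*Rtool().apply([0,0,1])
P=np.array([lev(a) for a in np.arange(.1,2.25,.15)])+off
to(P[0],Rtool());print((np.diff(P,axis=0)/750).round(4).tolist())
E
```

```text
at [537.5 -48.4 189. ] go mm [ 32.    0.5 -45. ] share [ 0.0427  0.0007 -0.0601] len 55.3
turn share [ 0.026 -0.054  0.012] deg 0.42
[[0.0039, -0.0001, 0.0127], [0.0057, -0.0002, 0.012], [0.0075, -0.0002, 0.011], [0.009, -0.0003, 0.0097], [0.0104, -0.0003, 0.0083], [0.0115, -0.0003, 0.0066], [0.0124, -0.0004, 0.0048], [0.0129, -0.0004, 0.0029], [0.0132, -0.0004, 0.001], [0.0132, -0.0004, -0.001], [0.0129, -0.0004, -0.003], [0.0123, -0.0004, -0.0049], [0.0115, -0.0003, -0.0067], [0.0103, -0.0003, -0.0083]]
```

Emit:
{"method": "carry_out", "body": {"turn": [[0.02,-0.05,0.01],[0,0,0],[0,0,0],[0,0,0],[0,0,0]], "delta_pos": [[0.0107,0,-0.015],[0.0107,0,-0.015],[0.0107,0.0007,-0.015],[0.0106,0,-0.015],[0,0,0]], "hand": [1,1,1,1,1]}}

```text
clock: 3.12
eef_pos: [571.1, -47.5, 143.2]
tcp_rot: [0.037, 2.617, -0.011]
wrist_force: [1.0, 0.2, -0.0]
grip_width: 88.2
grasp_force: 0.0
```

Emit:
{"method": "carry_out", "body": {"turn": [[0,0,0],[0,0,0],[0,0,0],[0,0,0],[0,0,0]], "delta_pos": [[0,0,0],[0,0,0],[0,0,0],[0,0,0],[0,0,0]], "hand": [-0.8,-0.8,-0.8,-0.8,-0.8]}}

```text
clock: 3.53
eef_pos: [569.7, -48.1, 144.9]
tcp_rot: [0.037, 2.616, -0.011]
wrist_force: [-0.3, -0.1, -0.4]
grip_width: 57.1
grasp_force: 0.0
```

Emit:
{"method": "carry_out", "body": {"turn": [[0,0,0],[0,0,0],[0,0,0],[0,0,0],[0,0,0]], "delta_pos": [[0,0,0],[0,0,0],[0,0,0],[0,0,0],[0,0,0]], "hand": [-0.8,-0.8,-0.8,-0.8,-0.8]}}

```text
clock: 3.95
eef_pos: [569.8, -48.1, 144.2]
tcp_rot: [0.038, 2.617, -0.011]
wrist_force: [-0.4, -0.1, 0.2]
grip_width: 23.8
grasp_force: 0.0
```

Emit:
{"method": "carry_out", "body": {"turn": [[0,0,0],[0,0,0],[0,0,0],[0,0,0],[0,0,0]], "delta_pos": [[0,0,0],[0,0,0],[0,0,0],[0,0,0],[0,0,0]], "hand": [-1,-1,-1,-1,-1]}}

```text
clock: 4.37
eef_pos: [569.7, -48.8, 144.2]
tcp_rot: [0.039, 2.617, -0.012]
wrist_force: [0.1, -1.7, 0.1]
grip_width: 13.7
grasp_force: 30.0
```

Emit:
{"method": "carry_out", "body": {"turn": [[0,0,0],[0,0,0],[0,0,0],[0,0,0],[0,0,0]], "delta_pos": [[0.0039,0,0.0127],[0.0057,0,0.012],[0.0075,-0.0002,0.011],[0.009,-0.0003,0.0097],[0.0104,-0.0003,0.0083]], "hand": [-1,-1,-1,-1,-1]}}

```text
clock: 4.78
eef_pos: [590.9, -49.4, 181.8]
tcp_rot: [0.039, 2.629, -0.01]
wrist_force: [-12.0, -4.9, 3.4]
grip_width: 13.8
grasp_force: 30.0
```

Emit:
{"method": "carry_out", "body": {"turn": [[0,0,0],[0,0,0],[0,0,0],[0,0,0],[0,0,0]], "delta_pos": [[0,0,0],[0.0115,-0.0003,0.0066],[0.0124,-0.0004,0.0048],[0.0129,-0.0004,0.0029],[0,0,0]], "hand": [-1,-1,-1,-1,-1]}}

```text
clock: 5.2
eef_pos: [624.7, -50.7, 195.7]
tcp_rot: [0.039, 2.617, -0.013]
wrist_force: [-2.8, -3.3, 6.2]
grip_width: 13.2
grasp_force: 30.0
```

Run:
```python
from h import *
s=arm.sense();off=19*R.from_rotvec(s["tcp_rot"]).apply([0,0,1])
r,_=dockT(V);g=r.inv().apply(s["eef_pos"]-off-[V[0],V[1],50])-[58,0,77]
print(g,np.hypot(g[0],g[2]),np.arctan2(g[0],g[2])-np.arctan2(-53,40),s["wrist_force"])
to(lev(1.3)+off)
```

```text
[24.90919382 -1.07869172 62.34068821] 67.1329229499225 1.3044150079645058 [-2.75571195 -3.26350409  6.1887842 ]
at [624.7 -50.7 195.7] go mm [-0.2  1.1 -0.8] share [-0.0002  0.0014 -0.001 ] len 1.3
```

Emit:
{"method": "carry_out", "body": {"turn": [[0,0,0],[0,0,0],[0,0,0],[0,0,0],[0,0,0]], "delta_pos": [[0.0132,0.001,0.001],[0.0132,0,-0.001],[0.0129,0,-0.003],[0.0123,0,-0.0049],[0.0115,0,-0.0067]], "hand": [-1,-1,-1,-1,-1]}}

```text
clock: 5.62
eef_pos: [672.4, -52.3, 184.8]
tcp_rot: [0.042, 2.615, -0.018]
wrist_force: [-3.7, -7.2, 2.5]
grip_width: 12.8
grasp_force: 30.0
```

Emit:
{"method": "carry_out", "body": {"turn": [[0,0,0],[0,0,0],[0,0,0],[0,0,0],[0,0,0]], "delta_pos": [[0.005,0,-0.004],[0,0,0],[0,0,0],[0,0,0],[0,0,0]], "hand": [-1,-1,-1,-1,-1]}}

```text
clock: 6.03
eef_pos: [676.6, -52.5, 181.7]
tcp_rot: [0.043, 2.614, -0.018]
wrist_force: [0.5, -5.4, 1.7]
grip_width: 12.9
grasp_force: 30.0
```

Run:
```python
from h import *
s=arm.sense();off=19*R.from_rotvec(s["tcp_rot"]).apply([0,0,1])
r,_=dockT(V);g=r.inv().apply(s["eef_pos"]-off-[V[0],V[1],50])-[58,0,77]
print(g,np.hypot(g[0],g[2]),np.arctan2(g[0],g[2])-np.arctan2(-53,40),s["wrist_force"])
```

```text
[62.82501001 -1.3198197  24.29169067] 67.35776212672427 2.1261289121087543 [ 0.50740353 -5.42450982  1.71695992]
```

Emit:
{"method": "carry_out", "body": {"turn": [[0,0,0],[0,0,0],[0,0,0],[0,0,0],[0,0,0]], "delta_pos": [[0,0,0],[0,0,0],[0,0,0],[0,0,0],[-0.006,0,0.0105]], "hand": [1,1,1,1,1]}}

```text
clock: 6.45
eef_pos: [670.9, -47.7, 188.0]
tcp_rot: [0.036, 2.619, -0.009]
wrist_force: [0.3, -0.0, 0.2]
grip_width: 44.5
grasp_force: 0.0
```

Emit:
{"method": "carry_out", "body": {"turn": [[0,0,0],[0,0,0],[0,0,0],[0,0,0],[0,0,0]], "delta_pos": [[-0.015,0,0.026],[-0.015,0,0.026],[-0.015,0,0.026],[0,0,0],[0,0,0]], "hand": [1,1,1,1,1]}}

```text
clock: 6.87
eef_pos: [644.1, -48.4, 235.1]
tcp_rot: [0.038, 2.613, -0.011]
wrist_force: [0.5, 0.0, -1.1]
grip_width: 77.9
grasp_force: 0.0
```

Run:
```python
from h import *
to(seat(V,[0,0,125]),Rtool()); print(arm.sense()["qpos"].round(2))
```

```text
at [644.1 -48.4 235.1] go mm [-93.5   1.  -76.8] share [-0.1247  0.0013 -0.1024] len 121.0
turn share [0.008 0.039 0.003] deg 0.28
[ 0.02  0.58 -0.04  2.04  1.91  0.04 -0.36]
```

Emit:
{"method": "carry_out", "body": {"turn": [[0,0,0],[0,0,0],[0,0,0],[0,0,0],[0,0,0]], "delta_pos": [[-0.03,0,0],[-0.03,0,0],[-0.03,0,-0.02],[-0.0347,0.0013,-0.04],[0,0,-0.0424]], "hand": [1,1,1,1,1]}}

```text
clock: 7.28
eef_pos: [547.5, -46.8, 158.0]
tcp_rot: [0.038, 2.612, -0.005]
wrist_force: [-0.5, -1.0, -0.5]
grip_width: 87.8
grasp_force: 0.0
```

Run:
```python
from h import *
m=optics.camera_model("wrist")
im=optics.snapshot("wrist")[:,:,::-1].copy()
to(seat(V,[0,0,125]),Rtool()); print(arm.sense()["qpos"].round(2))
for p in proj(m,np.r_[seat(V,[[0,24,54],[0,-24,54],[-25,16,70],[-25,-16,70]])]): cv2.drawMarker(im,tuple(int(round(c)) for c in p),(255,0,255),0,7)
cv2.imwrite("pics/w3.png",cv2.resize(im[120:360,160:480],(800,600)))
```

```text
at [545.8 -47.3 148. ] go mm [ 4.8 -0.1 10.2] share [ 0.0064 -0.0001  0.0136] len 11.3
turn share [-0.061 -0.079  0.013] deg 0.69
[ 0.4   0.77 -0.65  2.36  2.31  0.61 -0.73]
```

View pics/w3.png

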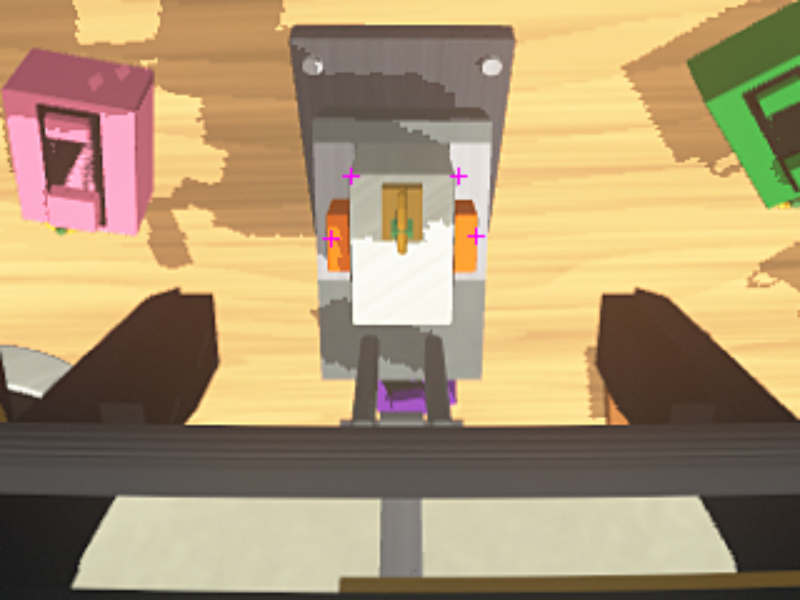

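Run:
```python
from h import *
print(arm.sense()["clock"]); to(seat(V,[0,-0.7,95]),Rtool()); to(seat(V,[0,-0.7,35]),Rtool())
```

```text
7.3333
at [545.8 -47.3 148. ] go mm [ 19.8  -1.2 -15.7] share [ 0.0264 -0.0016 -0.021 ] len 25.3
turn share [-0.061 -0.079  0.013] deg 0.69
at [545.8 -47.3 148. ] go mm [ 49.8  -2.1 -67.7] share [ 0.0664 -0.0028 -0.0903] len 84.1
turn share [-0.061 -0.079  0.013] deg 0.69
```

Emit:
{"method": "carry_out", "body": {"turn": [[-0.06,-0.08,0],[0,0,0],[0,0,0],[0,0,0]], "delta_pos": [[0.01,0,0],[0.016,-0.0016,-0.01],[0,0,-0.011],[0,0,0]], "hand": [1,1,1,1]}}

```text
clock: 7.67
eef_pos: [572.2, -49.1, 142.7]
tcp_rot: [0.036, 2.601, -0.022]
wrist_force: [-0.5, 0.3, -0.3]
grip_width: 88.2
grasp_force: 0.0
```

Run:
```python
from h import *
to(seat(V,[0,-0.7,35]),Rtool())
```

```text
at [572.2 -49.1 142.7] go mm [ 23.4  -0.3 -62.4] share [ 0.0312 -0.0004 -0.0832] len 66.6
turn share [0.078 0.141 0.012] deg 1.11
```

Emit:
{"method": "carry_out", "body": {"turn": [[0.04,0.07,0],[0.04,0.07,0.01],[0,0,0],[0,0,0],[0,0,0]], "delta_pos": [[-0.0127,0,-0.0073],[0.011,-0.0004,-0.019],[0.011,0,-0.019],[0.011,0,-0.019],[0,0,0]], "hand": [1,1,1,1,1]}}

```text
clock: 8.08
eef_pos: [585.6, -49.8, 92.6]
tcp_rot: [0.039, 2.622, -0.01]
wrist_force: [0.2, 0.0, 0.8]
grip_width: 88.0
grasp_force: 0.0
```

Run:
```python
from h import *
to(seat(V,[0,-0.7,35]),Rtool())
```

```text
at [585.6 -49.8  92.6] go mm [  9.9   0.4 -12.3] share [ 0.0132  0.0005 -0.0164] len 15.8
turn share [-0.005 -0.032  0.003] deg 0.23
```

Emit:
{"method": "carry_out", "body": {"turn": [[0,-0.03,0],[0,0,0],[0,0,0],[0,0,0],[0,0,0]], "delta_pos": [[0.0066,0.0005,-0.0082],[0.0066,0,-0.0082],[0,0,0],[0,0,0],[0,0,0]], "hand": [0.3,0.3,0.3,0.3,0.3]}}

```text
clock: 8.5
eef_pos: [595.1, -49.1, 81.6]
tcp_rot: [0.037, 2.617, -0.009]
wrist_force: [-0.3, 0.2, 0.3]
grip_width: 58.0
grasp_force: 0.0
```

Run:
```python
from h import *
to(seat(V,[0,0,35]),Rtool())
im=optics.snapshot("wrist")[:,:,::-1]
cv2.imwrite("pics/w4.png",cv2.resize(im[160:340,200:440],(800,600)))
```

```text
at [595.1 -49.1  81.6] go mm [ 0.5  0.4 -1.3] share [ 0.0007  0.0006 -0.0018] len 1.5
turn share [-0.004  0.002 -0.005] deg 0.05
```

View pics/w4.png

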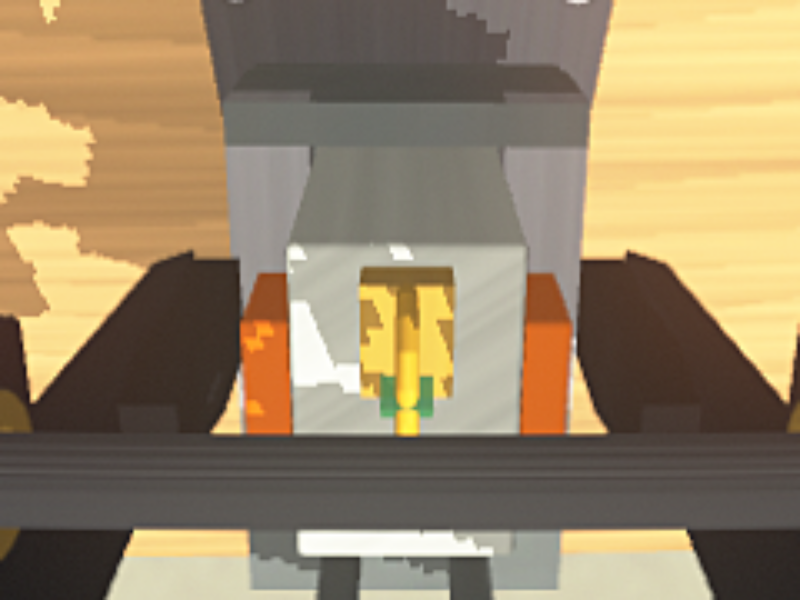

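The fingers straddle the buttons and are centred on them: the fingers span columns 240–580 and the buttons 242–572. I'll pinch now.

Emit:
{"method": "carry_out", "body": {"turn": [[0,0,0],[0,0,0],[0,0,0],[0,0,0],[0,0,0]], "delta_pos": [[0,0,0],[0,0,0],[0,0,0],[0,0,0],[0,0,0]], "hand": [-1,-1,-1,-1,-1]}}

```text
clock: 8.97
eef_pos: [594.9, -49.4, 82.0]
tcp_rot: [0.037, 2.617, -0.01]
wrist_force: [-4.0, -1.0, 9.4]
grip_width: 33.5
grasp_force: 30.0
```

Emit:
{"method": "carry_out", "body": {"turn": [[0,0,0],[0,0,0],[0,0,0]], "delta_pos": [[0,0,0],[0,0,0],[0,0,0]], "hand": [-1,-1,-1]}}

```text
clock: 9.22
eef_pos: [594.9, -49.4, 82.0]
tcp_rot: [0.037, 2.617, -0.01]
wrist_force: [-3.7, -1.4, 8.5]
grip_width: 33.5
grasp_force: 30.0
```

Run:
```python
from h import *
s=arm.sense();print({k:np.round(s[k],2) for k in("wrist_force","ft_torque","grip_width")})
a=optics.snapshot("wrist")[:,:,::-1];b=optics.snapshot("scene")[:,:,::-1]
o=np.hstack([cv2.resize(a[160:340,220:420],(400,360)),cv2.resize(b[140:230,250:350],(400,360),interpolation=2)])
cv2.imwrite("pics/w5.png",o)
```

```text
{'wrist_force': array([-3.74, -1.38,  8.51]), 'ft_torque': array([-0.13,  0.32, -0.13]), 'grip_width': np.float64(33.49)}
```

View pics/w5.png

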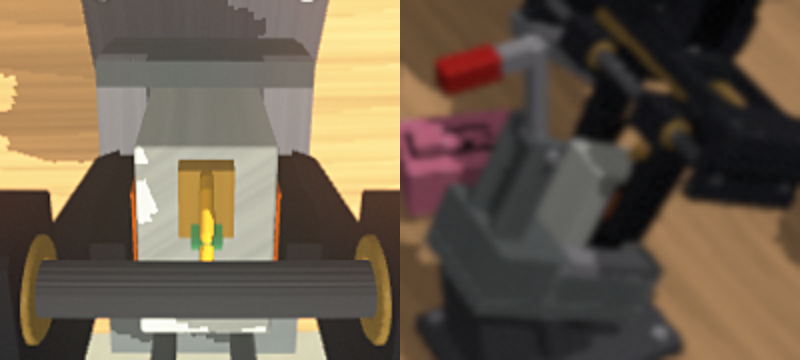

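Both buttons are pressed evenly and the lever stands open (grip at about (470,70) in the right-hand panel). I'll draw the holder out along the lean.

Emit:
{"method": "carry_out", "body": {"turn": [[0,0,0],[0,0,0],[0,0,0],[0,0,0],[0,0,0]], "delta_pos": [[-0.0033,0.0001,0.0058],[-0.0033,0.0001,0.0058],[-0.0033,0.0001,0.0058],[-0.0033,0.0001,0.0058],[0,0,0]], "hand": [-1,-1,-1,-1,-1]}}

```text
clock: 9.73
eef_pos: [584.9, -48.9, 99.3]
tcp_rot: [0.037, 2.618, -0.009]
wrist_force: [0.7, -0.9, -1.8]
grip_width: 33.3
grasp_force: 30.0
```

Emit:
{"method": "carry_out", "body": {"turn": [[0,0,0],[0,0,0],[0,0,0],[0,0,0],[0,0,0]], "delta_pos": [[-0.0067,0.0002,0.0116],[-0.0067,0.0002,0.0116],[-0.0067,0.0002,0.0116],[-0.0067,0.0002,0.0116],[-0.0067,0.0002,0.0116]], "hand": [-1,-1,-1,-1,-1]}}

```text
clock: 10.15
eef_pos: [559.2, -48.0, 143.0]
tcp_rot: [0.037, 2.618, -0.009]
wrist_force: [-0.5, -0.4, -2.3]
grip_width: 32.9
grasp_force: 30.0
```

Run:
```python
from h import *
im=optics.snapshot("scene")[:,:,::-1]
cv2.imwrite("pics/s6.png",cv2.resize(im[120:240,240:400],(640,480),interpolation=2))
D=R.from_euler("z",V[2])*R.from_matrix(np.diag([-1,1,-1.]))
to([480,-200,180],D); print(arm.sense()["wrist_force"])
```

```text
at [558.8 -47.9 144.4] go mm [ -78.8 -152.1   35.6] share [-0.1051 -0.2029  0.0475] len 175.0
turn share [ 0.122  4.368 -0.014] deg 30.04
[-1.69160019  0.60827945 -1.5833481 ]
```

View pics/s6.png

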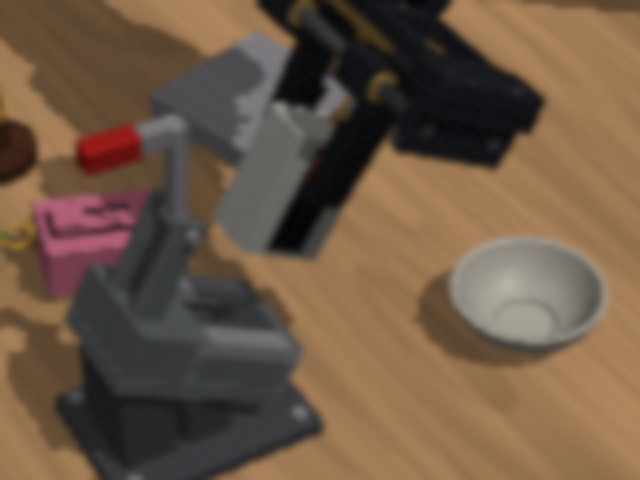

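The holder is out of the well and held cleanly, and the lever is still open. Next I'll turn it upright while carrying it over to the block.

Emit:
{"method": "carry_out", "body": {"turn": [[0,0,0],[0,0.4,0],[0,0.5,0],[0.03,0.6,0],[0.03,0.6,0]], "delta_pos": [[-0.006,0,0.012],[-0.02,-0.01,0.015],[-0.02,-0.02,0.01],[-0.02,-0.03,0.01],[-0.02,-0.03,0]], "hand": [-1,-1,-1,-1,-1]}}

```text
clock: 10.62
eef_pos: [506.6, -101.8, 174.4]
tcp_rot: [0.048, 2.809, -0.037]
wrist_force: [0.2, -1.8, -3.0]
grip_width: 33.3
grasp_force: 30.0
```

Emit:
{"method": "carry_out", "body": {"turn": [[0.03,0.6,0],[0.03,0.6,0],[0,0.6,0],[0,0.4,0],[0,0,0]], "delta_pos": [[-0.015,-0.03,0],[0,-0.03,0],[0,-0.03,0],[0,-0.03,0],[0,0,0]], "hand": [-1,-1,-1,-1,-1]}}

```text
clock: 11.03
eef_pos: [512.4, -140.3, 173.2]
tcp_rot: [0.054, 2.871, -0.085]
wrist_force: [0.1, -0.8, -2.7]
grip_width: 33.3
grasp_force: 30.0
```

```bash
cat >> h.py <<'E'
D=R.from_euler("z",V[2])*R.from_matrix(np.diag([-1,1,-1.]))
E
python3 - <<'E'
from h import *
to([BLK[0],BLK[1],120],D); s=arm.sense();print(s["wrist_force"],s["qpos"].round(2))
E
```

```text
at [ 512.4 -140.3  173.2] go mm [ -59.8 -128.7  -53.2] share [-0.0797 -0.1715 -0.0709] len 151.5
turn share [0.525 2.236 0.072] deg 15.8
[ 0.11550001 -0.76465167 -2.68017392] [ 0.41  0.62 -0.38  2.17  1.18  0.26  0.53]
```

Emit:
{"method": "carry_out", "body": {"turn": [[0.05,0.25,0],[0.05,0.25,0],[0.05,0.25,0],[0.05,0.25,0],[0.05,0.25,0]], "delta_pos": [[-0.008,-0.017,0],[-0.008,-0.017,0],[-0.008,-0.017,0],[-0.008,-0.017,0],[-0.008,-0.017,0]], "hand": [-1,-1,-1,-1,-1]}}

```text
clock: 11.45
eef_pos: [481.3, -202.1, 172.8]
tcp_rot: [0.051, 3.023, -0.046]
wrist_force: [0.6, -0.3, -4.0]
grip_width: 33.0
grasp_force: 30.0
```

Emit:
{"method": "carry_out", "body": {"turn": [[0.05,0.25,0],[0.05,0.25,0],[0.05,0.25,0],[0.05,0.25,0],[0,0,0]], "delta_pos": [[-0.008,-0.017,0],[-0.008,-0.017,0],[-0.008,-0.017,0],[-0.008,-0.017,0],[0,0,0]], "hand": [-1,-1,-1,-1,-1]}}

```text
clock: 11.87
eef_pos: [457.1, -256.3, 172.1]
tcp_rot: [-0.061, -3.138, 0.019]
wrist_force: [0.5, -0.1, -2.3]
grip_width: 33.2
grasp_force: 30.0
```

Run:
```python
from h import *
to([BLK[0],BLK[1],120],D); s=arm.sense();print(s["wrist_force"],s["qpos"].round(2))
```

```text
at [ 457.1 -256.3  172.1] go mm [ -4.5 -12.7 -52.1] share [-0.006  -0.0169 -0.0695] len 53.8
turn share [ 0.099 -0.026  0.081] deg 0.9
[ 0.5090469  -0.05097889 -2.28237776] [ 0.84  0.74 -0.72  1.92  0.72  0.76  1.23]
```

Emit:
{"method": "carry_out", "body": {"turn": [[0.1,0,0.05],[0,-0.03,0.03],[0,0,0],[0,0,0],[0,0,0]], "delta_pos": [[-0.003,-0.008,-0.02],[-0.003,-0.009,-0.03],[0,0,-0.03],[0,0,-0.03],[0,0,0]], "hand": [-1,-1,-1,-1,-1]}}

```text
clock: 12.28
eef_pos: [451.2, -263.7, 87.1]
tcp_rot: [-0.035, -3.138, -0.01]
wrist_force: [-1.0, 0.4, -4.0]
grip_width: 32.9
grasp_force: 30.0
```

Run:
```python
from h import *
s=arm.sense();print(s["clock"])
to([BLK[0],BLK[1],56.5],D); print(s["wrist_force"],s["ft_torque"])
b=optics.snapshot("scene")[:,:,::-1].copy();ms=optics.camera_model("scene")
t=arm.sense()["eef_pos"];c,sn=np.cos(V[2]),np.sin(V[2])
# holder frame upright: expected corners
H=[[x,y,z] for z in(0,70) for x,y in((25,16),(25,-16),(-25,-16),(-25,16))]
P=R.from_euler("z",V[2]).apply(H)+[t[0],t[1],t[2]-36.5]
u=proj(ms,P);x0,y0=u.min(0).astype(int)-25
o=cv2.resize(b[y0:y0+90,x0:x0+120],(800,600),interpolation=2)
for p in u: cv2.drawMarker(o,tuple(int(v) for v in (p-[x0,y0]+.5)*6.667),(255,0,255),0,10)
cv2.imwrite("pics/s7.png",o)
```

```text
12.2833
at [ 451.2 -263.7   87.1] go mm [  1.4  -5.3 -30.6] share [ 0.0018 -0.007  -0.0408] len 31.1
turn share [-0.051 -0.027 -0.055] deg 0.55
[-1.0059201   0.44450488 -4.00437228] [0.02973825 0.08419975 0.07401346]
```

View pics/s7.png

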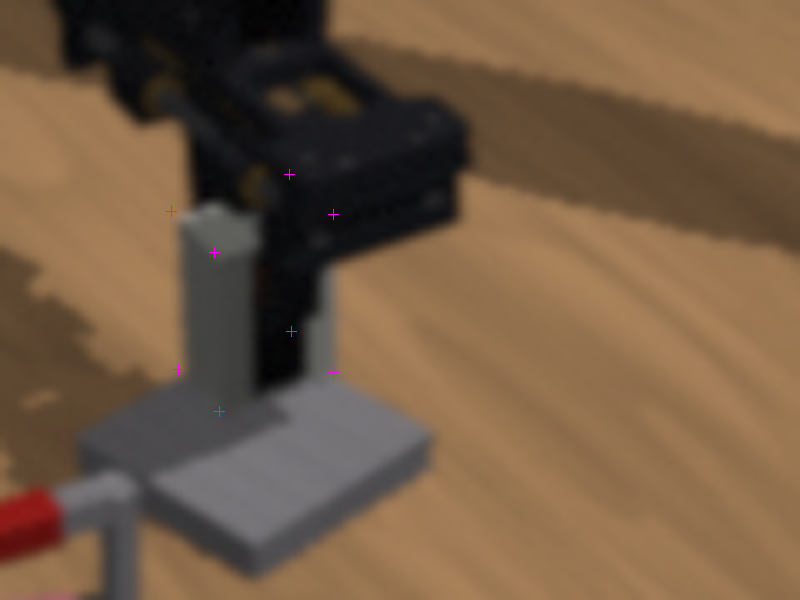

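The holder hangs upright over the block: its edges run parallel to the predicted ones, and the foot centre projects near the block centre at (255,440). I'll lower it slowly.

Emit:
{"method": "carry_out", "body": {"turn": [[-0.05,-0.03,-0.05],[0,0,0],[0,0,0],[0,0,0],[0,0,0]], "delta_pos": [[0.0015,-0.005,-0.008],[0,0,-0.008],[0,0,-0.008],[0,0,-0.006],[0,0,0]], "hand": [-1,-1,-1,-1,-1]}}

```text
clock: 12.75
eef_pos: [454.1, -268.9, 67.1]
tcp_rot: [0.046, 3.137, -0.002]
wrist_force: [-0.7, 0.6, -3.4]
grip_width: 33.6
grasp_force: 30.0
```

Emit:
{"method": "carry_out", "body": {"turn": [[0,0,0],[0,0,0],[0,0,0],[0,0,0]], "delta_pos": [[0,0,-0.0015],[0,0,-0.0015],[0,0,-0.001],[0,0,0]], "hand": [-1,-1,-1,-1]}}

```text
clock: 13.08
eef_pos: [454.4, -269.0, 64.6]
tcp_rot: [0.046, 3.136, -0.002]
wrist_force: [-0.4, -0.1, -2.4]
grip_width: 33.0
grasp_force: 30.0
```

Emit:
{"method": "carry_out", "body": {"turn": [[0,0,0],[0,0,0],[0,0,0],[0,0,0]], "delta_pos": [[0,0,-0.002],[0,0,-0.002],[0,0,-0.002],[0,0,0]], "hand": [-1,-1,-1,-1]}}

```text
clock: 13.42
eef_pos: [454.2, -269.0, 59.8]
tcp_rot: [0.045, 3.137, -0.002]
wrist_force: [0.2, -0.8, -3.4]
grip_width: 33.5
grasp_force: 30.0
```

Emit:
{"method": "carry_out", "body": {"turn": [[0,0,0],[0,0,0],[0,0,0],[0,0,0]], "delta_pos": [[0,0,-0.0013],[0,0,-0.0013],[0,0,0],[0,0,0]], "hand": [-1,-1,-1,-1]}}

```text
clock: 13.75
eef_pos: [454.3, -269.0, 58.1]
tcp_rot: [0.046, 3.137, -0.002]
wrist_force: [0.1, 0.8, -3.4]
grip_width: 33.2
grasp_force: 30.0
```

Emit:
{"method": "carry_out", "body": {"turn": [[0,0,0],[0,0,0],[0,0,0]], "delta_pos": [[0,0,-0.0013],[0,0,0],[0,0,0]], "hand": [-1,-1,-1]}}

```text
clock: 14.0
eef_pos: [454.7, -269.1, 57.6]
tcp_rot: [0.045, 3.136, -0.003]
wrist_force: [-0.6, -0.3, 3.5]
grip_width: 32.9
grasp_force: 30.0
```

Emit:
{"method": "carry_out", "body": {"turn": [[0,0,0],[0,0,0],[0,0,0]], "delta_pos": [[0,0,-0.0013],[0,0,0],[0,0,0]], "hand": [-1,-1,-1]}}

```text
clock: 14.25
eef_pos: [454.8, -269.2, 57.5]
tcp_rot: [0.045, 3.135, -0.004]
wrist_force: [-2.0, 0.2, 12.7]
grip_width: 33.4
grasp_force: 30.0
```

Emit:
{"method": "carry_out", "body": {"turn": [[0,0,0],[0,0,0],[0,0,0],[0,0,0],[0,0,0]], "delta_pos": [[0,0,0.001],[0,0,0],[0,0,0],[0,0,0],[0,0,0]], "hand": [-1,-1,1,1,1]}}

```text
clock: 14.67
eef_pos: [454.6, -269.1, 56.8]
tcp_rot: [0.046, 3.136, -0.002]
wrist_force: [0.2, -0.6, -0.6]
grip_width: 51.4
grasp_force: 0.0
```

Emit:
{"method": "carry_out", "body": {"turn": [[0,0,0],[0,0,0],[0,0,0],[0,0,0],[0,0,0]], "delta_pos": [[0,0,0],[0,0,0],[0,0,0],[0,0,0],[0,0,0]], "hand": [1,1,1,1,1]}}

```text
clock: 15.08
eef_pos: [454.3, -269.0, 56.8]
tcp_rot: [0.045, 3.137, -0.002]
wrist_force: [0.0, 0.6, 0.5]
grip_width: 84.8
grasp_force: 0.0
```

Emit:
{"method": "carry_out", "body": {"turn": [[0,0,0],[0,0,0],[0,0,0],[0,0,0],[0,0,0]], "delta_pos": [[0,0,0.02],[0,0,0.03],[0,0,0.04],[0,0,0.04],[0,0,0.04]], "hand": [1,1,1,1,1]}}

```text
clock: 15.5
eef_pos: [453.9, -268.7, 185.6]
tcp_rot: [0.045, 3.137, -0.001]
wrist_force: [0.4, -0.4, 0.4]
grip_width: 88.1
grasp_force: 0.0
```

```bash
python3 - <<'E'
from h import *
b=optics.snapshot("wrist")[:,:,::-1]; cv2.imwrite("pics/w8.png",b)
t=optics.snapshot("scene")[:,:,::-1]
o=np.hstack([cv2.resize(t[90:190,240:373],(399,300),interpolation=2),cv2.resize(b,(480,300))[:,:400]])
cv2.imwrite("pics/f8.png",o)
E
python3 - <<'E'
from h import *
ms=optics.camera_model("scene");t=cv2.cvtColor(optics.snapshot("scene"),cv2.COLOR_RGB2HSV)
rz=R.from_euler("z",V[2])
u=proj(ms,rz.apply([[0,24,54],[10,24,54],[-10,24,54],[0,24,63],[0,24,45]])+[454.3,-269,20]);print("pred btn",u.round(1))
m=(t[...,1]>190)&(t[...,2]>90)
for n,lo,hi in(("orange",5,14),("red",0,4)):
    k=(m&(t[...,0]>=lo)&(t[...,0]<=hi)).astype(np.uint8);c,_,st,ce=cv2.connectedComponentsWithStats(k)
    print(n,[(st[i].tolist(),ce[i].round(1).tolist()) for i in range(1,c) if st[i][4]>12])
print("pred red",proj(ms,[lev(2.1,0)]).round(1))
E
```

```text
pred btn [[306.7 130. ]
 [303.2 131.1]
 [310.2 128.8]
 [306.7 126.9]
 [306.7 132.9]]
orange [([303, 125, 6, 20, 90], [305.5, 134.1])]
red [([260, 152, 15, 11, 103], [266.9, 156.8])]
pred red [[265.9 158.8]]
```

```bash
python3 -c "
from rig import job
print(job.finish_job())"
```

```text
the job is handed in; nothing more can be done
None
```

I handed the job in at about 15.5 s: the lever is open and the holder stands released, upright, near the middle of the steel block; the last check used pixel positions only, because the ten views were used up, and no verdict came back.

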